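Reset the pull-lock depth knob of a frame joiner

TASK

Change the frame joiner's setting: pull the black locking knob up until it is fully out, turn it clockwise (seen from above) to the green line and then further round, bearing down only lightly, until you feel its key come to the notch, and push it fully home so that it is locked there. Never lean hard on the knob while its key is not in the notch, leave the things lying on the machine where they are, and let go at the end.

Things in the scene. Friction and masses are not known exactly. Their poses are not given: they have to be found in the camera images.
- axis (a point): Centre of the round grey housing's top face (housing 108 mm across, 30 mm high, on the joiner's steel top, which is 100 mm above the bench). The knob's upright axis passes through it. Fixed. Its x axis points to where the white pointer stands when the knob is parked (knob_turn = 0); z is up.
- knob_grip (a point): Point on the knob's axis, 33 mm above the housing's top when the knob is in, rising and turning with the knob. The black ribbed grip is an upright cylinder 40 mm in diameter from 5 mm to 49 mm above the housing's top, over a flat skirt 84 mm across and 5 mm thick. Can be gripped from above at any yaw; keep the fingertips above the skirt (at least 7 mm above the housing's top with the knob in).
- pointer (a point): Outer end of the white pointer line on the knob's skirt, 40 mm from the axis; turns and rises with the knob.
- green_line (a point): Middle of the 6 mm wide green line on the housing's rim (it runs on down the side), 48 mm from the axis, 34 to 42 degrees clockwise of the parked pointer. Its x axis points outward from the knob's axis, z up; its -y side is the clockwise side. The notch is not at the line but 8 to 37 degrees further clockwise, different every time, hidden inside.
- knob_pull (a joint): How far the knob is pulled up, m: 0 fully home, 0.011 fully out (stop). A drag of about 2.5 N keeps it where it is left. Home at the start.
- knob_turn (a joint): Knob angle, rad, growing clockwise seen from above; about 0 at the start, 1.75 at the far stop; light friction (0.06 N m). A key under the skirt locks it while it is home; it is free to turn when the knob is out by 0.009 or more.
- lock_ring (a joint): How far the hidden spring-backed lock ring is pressed down, m, 0 at rest, 4 N per mm. With the knob let down to knob_pull = 0.008 the key meets the ring's flat top; pressing on then sinks the ring. Where the key comes over the notch (about 2.4 degrees of play either side) the ring springs back up round the key, the push-back falls away, further turning is blocked, and the knob can be pushed home. The ring is damaged if it is pressed down more than 5 mm (20 N).
- glue_mid (a point): Bystander: white bottle with orange cap, 48 mm across, 120 mm high; middle of it.
- tray_mid (a point): Bystander: blue empty open tray 70 x 90 x 30 mm; middle of it.
- offcut_mid (a point): Bystander: offcut of wooden frame moulding with gilt edge, 120 x 34 x 26 mm, long side along its x; middle of it.
- driver_mid (a point): Bystander: yellow-handled screwdriver lying down, along its x; middle of it, 12 mm above the machine's top.

How it is judged:
By the outcome, as a careful person would: the job done as asked, in the order asked, and still so for the second after the job is handed in, with the robot touching nothing.
It also fails if it takes over 64 s, if anything falls off the work surface, if the arm or the gripper's body presses on something with over 40 N, if the wrist force passes 120 N, or if a joint passes its speed limit or range.

ROBOT

A 7-joint arm with a two-finger parallel gripper is mounted at the origin on the work surface. World frame = base frame: x ahead of the robot, y to its left, z up, the work surface at z = 0. Lengths are in m, angles in rad, forces in N, time in s.
With the tool pointing down it reaches from about 0.425 to 0.825 m from the base axis. Payload 3.6 kg.
Tool frame: the origin (TCP) lies midway between the tips of the shut fingers; the grasp point (between the pads) lies env.hold_point_z behind it (env.hold_point_z is the distance from the TCP to the grasp point, in m); y points along the fingers, x is the direction in which the jaws open and shut, and the axes are right-handed (so a half turn about y gives the same grasp; the last joint's range is limited). The gripper opens to 85 mm and grips with 20 to 120 N. Pads are 22 mm wide; open, the fingers measure 114 mm over their backs; the gripper's body (76 mm by 85 mm) begins 54 mm behind the grasp point. The pads swing forward as they close: fully open they stand 13 mm farther back than shut.
Start: joints at [1.109, 0.615, -0.013, 1.423, 0.008, 1.103, -0.04], TCP at [0.274, -0.589, 0.231] pointing down, gripper open.
Joint ranges: [-3.12, 3.12], [-0.3, 2.06], [-1.34, 1.32], [0.26, 2.42], [-1.36, 4.5], [0.01, 1.98], [-2.84, 2.84]. Speed limits (rad/s): [2.79, 2.79, 3.14, 3.14, 3.14, 3.14, 3.14].

INTERFACE

Orientations are given as a unit quaternion [w, x, y, z].
In Python, from rig import sensors, imaging, job_done, env gives the robot as it stands.
- The arm moves only by the tool arm_command, never from a script. Its argument "deltas" is one flat list of numbers, 7 for each row, row after row: the shift along the tool's x, y, z in mm, then the turn, a rotation vector about the tool's x, y, z in rad, then the finger opening in mm, from 0 to 85.4. A call has 1 to 10 rows; each row is the pose to reach, as a shift and turn from the pose commanded when the call began, along the tool's axes at that moment; what a row does not reach only later rows make up. A row lasts 1/8 s, in which the tool goes at most 62.5 mm and 10.7 degrees, less where a joint would pass 70% of its speed; a pose out of reach is approached as far as the arm can. A call with a gripper value outside its range is refused whole. The fingers move at their own pace and stop on an object; the grip force is fixed at half the most. Time passes only in rows, so rows that repeat a pose let the fingers close. It gives the time, the measured TCP pose, the force and the opening at its end, in the units of the state.
- sensors.observe(): the state, without advancing time (a new reading comes with each control period).
- imaging.capture(name): name is "scene" or "side" or "wrist"; returns the picture (420x560x3 uint8, blue, green, red); there is no depth.
- imaging.camera_info(name): a dict with "camera_matrix" (3x3 intrinsics, pixels), "k1" (the pictures are not rectified: a ray, as slopes to the right and down, at radius r is drawn at 1 + k1 r^2 times it, then the intrinsics apply), "xyz" and "orientation" of the camera in the world. Camera axes: x right, y down, z forward; pixel columns grow to the right and rows downward; lengths in m; the calibration is good to about 2 mm. A picture is of the moment at which its call begins: read the wrist's pose just before it. camera_info takes no time and is no camera call; for the wrist camera it gives the pose at the moment of the call.
- job_done(): hands the job in, once; it reports no verdict.
The state is a dict: "clock": time; "qpos": joint angles; "dq": joint speeds; "tau": joint torques, N m; "tool_pos": TCP position; "orientation": TCP orientation; "wrist_force": force on the tool from outside, world axes, zero at the start; "wrist_torque": the same for the moment, N m; "opening": finger opening in m.
Only numpy, scipy, OpenCV 4.12 (cv2) and the standard library are available. Lean on these libraries where they do the work, as an engineer would, in place of code of your own. Each camera call takes 0.05 s, during which the arm holds its last target.

## Working session

There is one attempt and no reset: what is moved stays moved. The work goes in short steps, Python scripts to look and compute and a tool call to move; the robot and the scene stay as the last step left them, time stands still between calls to the robot, and variables do not carry over. Pictures are saved under pics/ and viewed, and the job is handed in when it is done.

Besides the shell and the picture viewer there is one more tool, called after "Call:" as name(argument=value, ...), one argument or row to a line, values as JSON. arm_command: Moves the arm, as the interface text tells. Its arguments: {"type":"object","properties":{"deltas":{"type":"array","items":{"type":"number"}}},"required":["deltas"]}

```bash
mkdir -p pics; python3 - <<'E'
from rig import sensors, imaging, env
import cv2
s=sensors.observe()
for k in s: print(k,s[k])
print(env.hold_point_z,[a for a in dir(env) if a[0]!='_'])
for n in ("scene","side","wrist"):
    i=imaging.camera_info(n); print(n,i)
    cv2.imwrite(f"pics/{n}0.png",imaging.capture(n))
E
```

```text
clock 0.0
qpos [ 1.10952896  0.61593885 -0.01260851  1.42496556  0.00808178  1.10337078
 -0.0403718 ]
dq [-1.44069438e-03 -5.74298809e-04  6.66102241e-04 -2.64781568e-04
 -7.90915485e-05 -1.01479315e-03 -1.26091300e-03]
tau [-2.72391475e-05 -4.69208980e+01  2.59137098e-01 -1.71032882e+01
  9.93762369e-03  9.62832622e-03  1.53096181e-05]
tool_pos [ 0.27345623 -0.58881094  0.23010333]
orientation [ 0.59657767 -0.59559263  0.38116023 -0.37958055]
wrist_force [0.81945023 0.68077562 0.56081706]
wrist_torque [-0.03859811 -0.03931565 -0.03997675]
opening 0.0853550883828084
0.0187 ['Unreachable', 'hold_point_z']
scene {'camera_matrix': array([[477.79439545,   0.        , 280.56122692],
       [  0.        , 477.79439545, 207.07806264],
       [  0.        ,   0.        ,   1.        ]]), 'k1': -0.16080538503168013, 'xyz': array([ 1.09372831, -0.4152689 ,  0.84205279]), 'orientation': array([-0.31270994,  0.82707475,  0.43884571, -0.15991967])}
side {'camera_matrix': array([[455.64339588,   0.        , 281.00968936],
       [  0.        , 455.64339588, 208.12041898],
       [  0.        ,   0.        ,   1.        ]]), 'k1': -0.0963927838666531, 'xyz': array([ 0.36354193, -0.61273492,  0.5925425 ]), 'orientation': array([-0.44642826,  0.866949  , -0.20198808,  0.09111566])}
wrist {'camera_matrix': array([[368.94664932,   0.        , 274.0777575 ],
       [  0.        , 368.94664932, 203.82430918],
       [  0.        ,   0.        ,   1.        ]]), 'k1': -0.09531869321816679, 'xyz': array([ 0.3379022 , -0.56032746,  0.3726706 ]), 'orientation': array([ 0.11428824,  0.83548353, -0.53239225, -0.07391865])}
```

View images.

View pics/scene0.png

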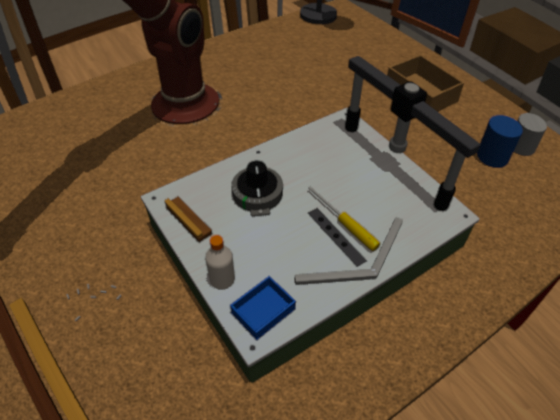

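View pics/side0.png

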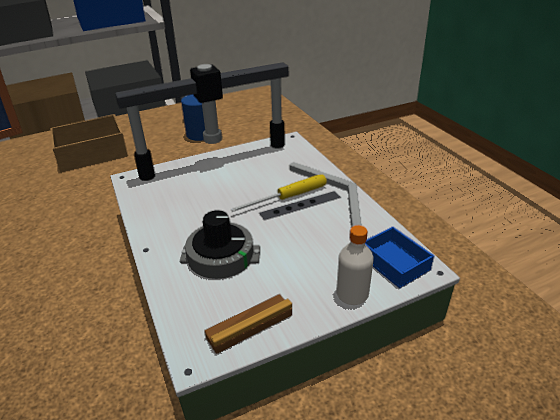

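View pics/wrist0.png

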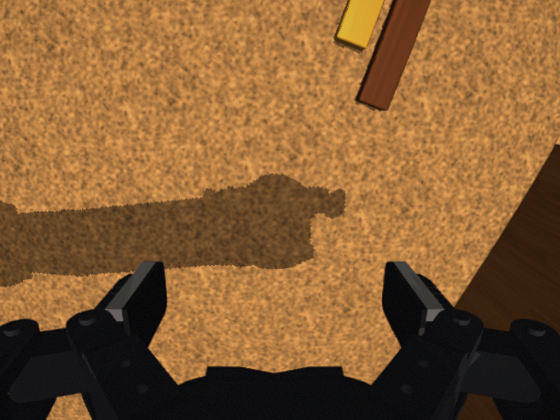

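```bash
cat > h.py <<'E'
import numpy as np,cv2
from rig import sensors,imaging,env
from scipy.spatial.transform import Rotation as R
def rot(q): return R.from_quat([q[1],q[2],q[3],q[0]])
def ray(i,uv):
    K=i['camera_matrix'];d=np.array([(uv[0]-K[0,2])/K[0,0],(uv[1]-K[1,2])/K[1,1]])
    s=d.copy()
    for _ in range(20): s=d/(1+i['k1']*(s@s))
    v=rot(i['orientation']).apply([s[0],s[1],1]);return np.array(i['xyz']),v
def onz(i,uv,z):
    o,v=ray(i,uv);return o+v*(z-o[2])/v[2]
def proj(i,p):
    c=rot(i['orientation']).inv().apply(np.array(p)-i['xyz']);s=c[:2]/c[2];s=s*(1+i['k1']*(s@s))
    K=i['camera_matrix'];return s*K[0,0]+K[:2,2]
def tri(i1,u1,i2,u2):
    A=[];b=[]
    for i,u in((i1,u1),(i2,u2)):
        o,v=ray(i,u);v=v/np.linalg.norm(v);P=np.eye(3)-np.outer(v,v);A.append(P);b.append(P@o)
    return np.linalg.lstsq(np.vstack(A),np.hstack(b),rcond=None)[0]
E
python3 - <<'E'
from h import *
a=cv2.imread('pics/side0.png')[195:285,170:270];b=cv2.imread('pics/scene0.png')[145:225,215:305]
cv2.imwrite('pics/z1.png',np.hstack([cv2.resize(a,(400,360),interpolation=2),cv2.resize(b,(400,360),interpolation=2)]))
i=imaging.camera_info('side')
for n in('side','scene'):
    i=imaging.camera_info(n);im=cv2.imread(f'pics/{n}0.png')
    h=cv2.cvtColor(im,cv2.COLOR_BGR2HSV)
    m=cv2.inRange(h,(45,90,40),(85,255,255))
    if n=='side': m[:195]=0;m[285:]=0;m[:,:170]=0;m[:,270:]=0
    else: m[:145]=0;m[225:]=0;m[:,:215]=0;m[:,305:]=0
    ys,xs=np.nonzero(m);print(n,len(xs),xs.mean(),ys.mean(),xs.min(),xs.max(),ys.min(),ys.max())
E
```

```text
side 67 243.70149253731344 257.5223880597015 238 247 250 267
scene 22 244.45454545454547 198.3181818181818 242 247 195 201
```

View pics/z1.png

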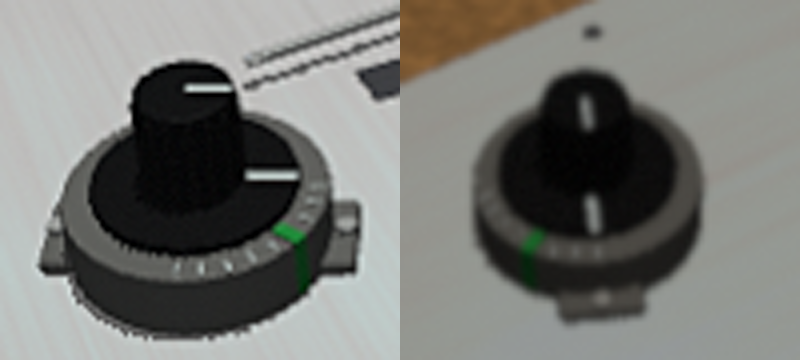

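```bash
python3 - <<'E'
from h import *
S=imaging.camera_info('side');C=imaging.camera_info('scene')
u1=(216.5,218.5);u2=(257,168)
print(onz(S,u1,.179),onz(C,u2,.179),tri(S,u1,C,u2))
# skirt/pointer tips
print('ptr',onz(S,(170+299/4,195+175/4),.135),onz(C,(215+194/4.444,145+231/4.5),.135))
print('grn outer top',onz(S,(170+293/4,195+233/4),.13),onz(C,(215+136/4.444,145+240/4.5),.13))
print('top dot', onz(S,(170+185/4,195+89/4),.179),onz(S,(170+231/4,195+88/4),.179))
# housing top ellipse, left and right extremes
for i,a,b in((S,(170+62/4,195+200/4),(170+331/4,195+200/4)),): print(onz(i,a,.13),onz(i,b,.13))
E
```

```text
[ 0.50429646 -0.07069487  0.179     ] [ 0.50817186 -0.06431222  0.179     ] [ 0.5055651  -0.06321305  0.17468495]
ptr [ 0.54179756 -0.08409812  0.135     ] [ 0.53977763 -0.08184812  0.135     ]
grn outer top [ 0.52865227 -0.1096674   0.13      ] [ 0.52583809 -0.10422778  0.13      ]
top dot [ 0.50499202 -0.0675105   0.179     ] [ 0.52088794 -0.07497986  0.179     ]
[ 0.45410926 -0.05007278  0.13      ] [ 0.54921216 -0.09830021  0.13      ]
```

```bash
cat >> h.py <<'E'
def plan(target,yawdeg=0):
    """shift in tool mm to bring TCP to target"""
    s=sensors.observe();r=rot(s['orientation'])
    print('t',s['clock'],'q',np.round(s['qpos'],2),'pos',np.round(s['tool_pos'],4),'F',np.round(s['wrist_force'],1),'M',np.round(s['wrist_torque'],2),'open',round(s['opening']*1e3,1))
    print('axes x,y,z\n',np.round(r.as_matrix().T,3))
    print('shift',np.round(r.inv().apply(np.array(target)-s['tool_pos'])*1e3,1))
    # rotvec that makes tool y exactly down
    y=r.as_matrix()[:,1];c=np.cross(y,[0,0,-1]);print('level',np.round(r.inv().apply(c),4))
E
python3 - <<'E'
from h import *
S=imaging.camera_info('side')
plan((.505,-.067,.33))
print('bottle cap top',onz(S,(359,229),.22),'offcut',onz(S,(248,320),.126),'driver',onz(S,(300,186),.112))
print('bridge top',onz(S,(205,95),.25))
E
```

```text
t 0.15 q [ 1.11  0.62 -0.01  1.42  0.01  1.1  -0.04] pos [ 0.2736 -0.589   0.2304] F [ 0.6  0.  -0.5] M [-0.   -0.01  0.  ] open 85.3
axes x,y,z
 [[ 0.421 -0.907 -0.002]
 [-0.001  0.002 -1.   ]
 [ 0.907  0.421 -0.   ]]
shift [-376.1  -98.9  429.8]
level [ 0.     0.    -0.002]
bottle cap top [ 0.6497154  -0.23224459  0.22      ] offcut [ 0.48627794 -0.23150974  0.126     ] driver [0.705678  0.0420929 0.112    ]
bridge top [0.59366572 0.2392895  0.25      ]
```

Call:
arm_command(
  deltas=[0,-60,0,0,0,0,85,-40,-99,46,0,0,0,85,-85,-99,97,0,0,0,85,-130,-99,148,0,0,0,85,-175,-99,200,0,0,0,85,-220,-99,251,0,0,0,85,-265,-99,303,0,0,0,85,-310,-99,354,0,0,0,85,-350,-99,400,0,0,0,85,-376,-99,430,0,0,0,85],
)

```text
clock: 1.4
tool_pos: [0.4981, -0.0827, 0.3303]
orientation: [-0.596, 0.596, -0.38, 0.381]
wrist_force: [0.7, -0.1, -0.1]
opening: 0.085
```

Call:
arm_command(
  deltas=[0,0,0,0,0,0,85,0,0,0,0,0,0,85],
)

```text
clock: 1.65
tool_pos: [0.4973, -0.0851, 0.33]
orientation: [-0.596, 0.597, -0.381, 0.38]
wrist_force: [0.6, 0.1, -0.2]
opening: 0.0849
```

```bash
python3 - <<'E'
from h import *
plan((.505,-.067,.33))
i=imaging.camera_info('wrist');im=imaging.capture('wrist');cv2.imwrite('pics/w1.png',im);np.save('w1.npy',i,allow_pickle=True)
print(i['xyz'],[proj(i,(.505,-.067,z)) for z in(.13,.179)])
E
```

```text
t 1.65 q [ 0.27  0.3  -0.2   1.67  0.06  1.17 -1.08] pos [ 0.4973 -0.0851  0.33  ] F [ 0.6  0.1 -0.2] M [-0.04 -0.02 -0.01] open 84.9
axes x,y,z
 [[ 0.421 -0.907  0.   ]
 [-0.001 -0.001 -1.   ]
 [ 0.907  0.421 -0.001]]
shift [-13.2  -0.1  14.6]
level [0.0015 0.     0.0003]
[ 0.56175413 -0.05615733  0.47230158] [array([258.68171602, 162.29743874]), array([256.28337437, 172.14820422])]
```

View pics/w1.png

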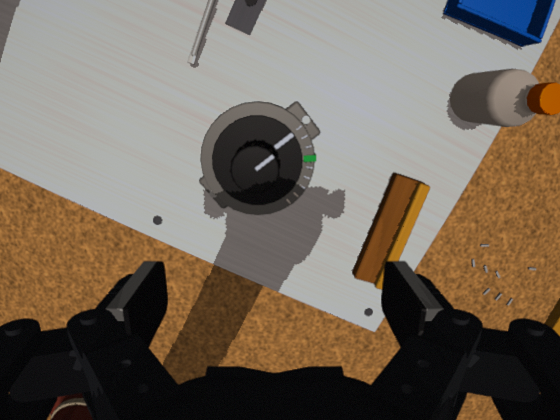

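```bash
python3 - <<'E'
from h import *
i=np.load('w1.npy',allow_pickle=True).item();im=cv2.imread('pics/w1.png')
g=cv2.cvtColor(im,cv2.COLOR_BGR2GRAY)
# skirt: very dark region near knob
m=((g<45).astype('uint8'));m[:90]=0;m[230:]=0;m[:,:190]=0;m[:,330:]=0
m=cv2.morphologyEx(m,cv2.MORPH_CLOSE,np.ones((9,9),np.uint8));m=cv2.morphologyEx(m,cv2.MORPH_OPEN,np.ones((9,9),np.uint8))
c=max(cv2.findContours(m,0,1)[0],key=cv2.contourArea);print(cv2.contourArea(c),cv2.fitEllipse(c))
P=np.array([onz(i,p[0],.135)[:2] for p in c.astype(float)])
A=np.c_[2*P,np.ones(len(P))];x=np.linalg.lstsq(A,(P**2).sum(1),rcond=None)[0];print('skirt centre',x[:2],'r',np.sqrt(x[2]+x[:2]@x[:2]), np.std(np.linalg.norm(P-x[:2],axis=1)))
h=cv2.cvtColor(im,cv2.COLOR_BGR2HSV);mg=cv2.inRange(h,(45,90,40),(85,255,255));mg[:,:290]=0;mg[:,330:]=0;mg[:100]=0;mg[230:]=0
mo=cv2.moments(mg,True);u=(mo['m10']/mo['m00'],mo['m01']/mo['m00']);G=onz(i,u,.13)[:2];print('green',u,G,np.linalg.norm(G-x[:2]))
p=onz(i,(293,134.5),.135)[:2];print('ptr',p,np.linalg.norm(p-x[:2]))
az=lambda v:np.degrees(np.arctan2(v[1],v[0]));print(az(p-x[:2]),az(G-x[:2]),az(p-x[:2])-az(G-x[:2]))
z=cv2.resize(im[90:230,190:330],None,fx=4,fy=4,interpolation=2);cv2.drawContours(z,[((c-[190,90])*4)],-1,(0,0,255),1);cv2.imwrite('pics/z2.png',z)
E
```

```text
6189.0 ((256.7624816894531, 160.4186248779297), (87.87252807617188, 89.75860595703125), 153.37332153320312)
skirt centre [ 0.50555599 -0.06496895] r 0.041128586401296 0.0006151619965519313
green (309.3764705882353, 158.0) [ 0.52867168 -0.10821387] 0.04903527804319451
ptr [ 0.54209023 -0.08451245] 0.041433064955664796
-28.14395660671898 -61.87417863676261 33.73022203004363
```

View pics/z2.png

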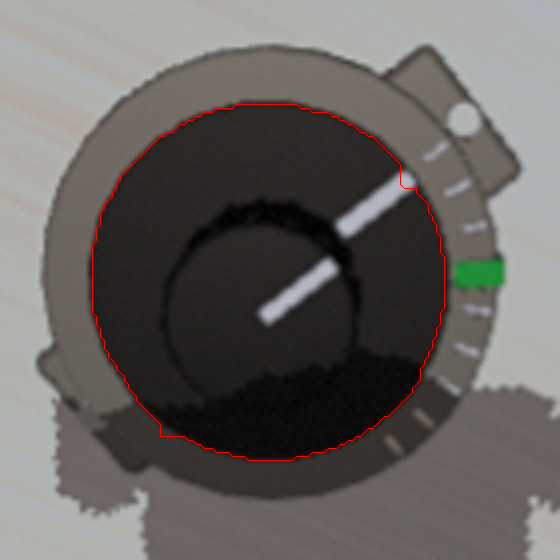

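Call:
arm_command(
  deltas=[-5,10,5,0,-0.18,0,85,-10,40,10,0,-0.36,0,85,-15,70,16,0,-0.54,0,85,-15,100,16,0,-0.72,0,85,-15,110,16,0,-0.9,0,85,-15,110,16,0,-0.9,0,85,-15,110,16,0,-0.9,0,85],
)

```text
clock: 2.58
tool_pos: [0.5062, -0.0654, 0.221]
orientation: [-0.702, 0.702, -0.085, 0.085]
wrist_force: [0.1, 0.3, 0.7]
opening: 0.0852
```

```bash
python3 - <<'E'
from h import *
plan((.5055,-.065,.1445))
i=imaging.camera_info('wrist');im=imaging.capture('wrist');cv2.imwrite('pics/w2.png',im);np.save('w2.npy',i,allow_pickle=True)
print(i['xyz'],[proj(i,(.5055,-.065,z)) for z in(.13,.179)])
E
```

```text
t 2.575 q [ 0.36  0.43 -0.39  1.83  0.2   0.92 -0.37] pos [ 0.5062 -0.0654  0.221 ] F [0.1 0.3 0.7] M [0.01 0.02 0.05] open 85.2
axes x,y,z
 [[ 0.971 -0.239  0.001]
 [ 0.001 -0.001 -1.   ]
 [ 0.239  0.971 -0.   ]]
shift [-0.9 76.4  0.2]
level [ 0.0002 -0.      0.0013]
[0.52459901 0.00112342 0.36335591] [array([269.17046175, 208.55051452]), array([268.15109471, 234.59455236])]
```

View pics/w2.png

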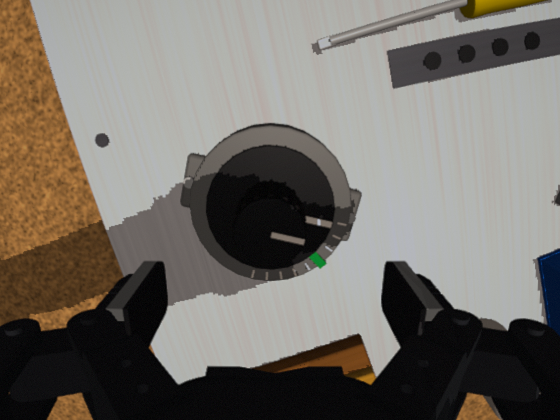

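Call:
arm_command(
  deltas=[0,40,0,0,0,0,85,0,70,0,0,0,0,85,0,76,0,0,0,0,85,0,76,0,0,0,0,85],
)

```text
clock: 3.12
tool_pos: [0.5066, -0.0641, 0.1451]
orientation: [-0.702, 0.702, -0.083, 0.084]
wrist_force: [0.5, -0.3, -0.1]
opening: 0.0849
```

```bash
python3 - <<'E'
from h import *
plan((.5055,-.065,.1445))
cv2.imwrite('pics/s3.png',imaging.capture('side')[120:320,120:380])
cv2.imwrite('pics/w3.png',imaging.capture('wrist'))
E
```

```text
t 3.125 q [ 0.32  0.53 -0.35  1.92  0.27  0.73 -0.42] pos [ 0.5066 -0.0641  0.1451] F [ 0.5 -0.3 -0.1] M [ 0.   -0.05 -0.04] open 84.9
axes x,y,z
 [[ 0.972 -0.234  0.001]
 [ 0.001 -0.    -1.   ]
 [ 0.234  0.972  0.   ]]
shift [-0.9  0.6 -1.1]
level [-0.0001  0.      0.0014]
```

View pics/s3.png

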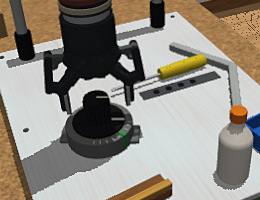

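View pics/w3.png

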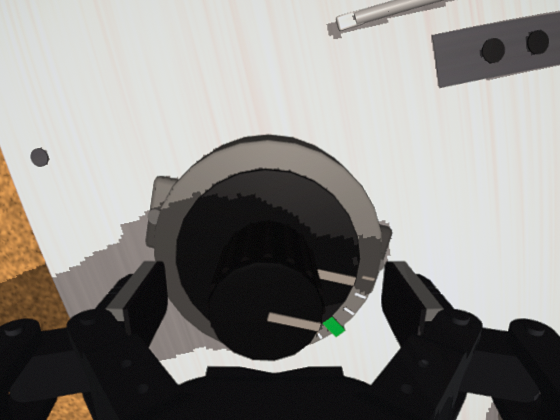

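Call:
arm_command(
  deltas=[-1.5,0,-1,0,0,0,60,-1.5,0,-1,0,0,0,50,-1.5,0,-1,0,0,0,44,-1.5,0,-1,0,0,0,40],
)

```text
clock: 3.72
tool_pos: [0.5038, -0.0646, 0.1444]
orientation: [-0.702, 0.702, -0.084, 0.083]
wrist_force: [-1.1, 0.0, 1.0]
opening: 0.0399
```

```bash
python3 - <<'E'
from h import *
plan((.5055,-.065,.1445))
cv2.imwrite('pics/w4.png',imaging.capture('wrist'))
E
```

```text
t 3.725 q [ 0.32  0.53 -0.35  1.93  0.27  0.73 -0.42] pos [ 0.5038 -0.0646  0.1444] F [-1.1  0.   1. ] M [ 0.05  0.22 -0.01] open 39.9
axes x,y,z
 [[ 0.972 -0.234 -0.001]
 [-0.001  0.    -1.   ]
 [ 0.234  0.972 -0.   ]]
shift [ 1.7 -0.1  0. ]
level [ 0.0001 -0.     -0.0009]
```

View pics/w4.png

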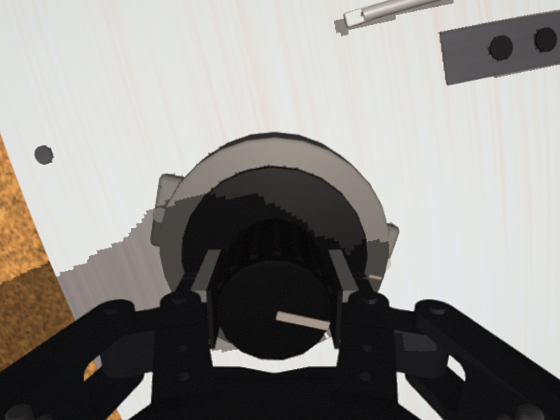

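Call:
arm_command(
  deltas=[0,0,0,0,0,0,30,0,0,0,0,0,0,30],
)

```text
clock: 4.03
tool_pos: [0.5038, -0.0646, 0.1445]
orientation: [-0.702, 0.702, -0.084, 0.083]
wrist_force: [-3.1, -0.2, 5.3]
opening: 0.0383
```

```bash
python3 - <<'E'
from h import *
plan((.5055,-.065,.1445))
E
```

```text
t 4.025 q [ 0.32  0.53 -0.35  1.93  0.27  0.73 -0.42] pos [ 0.5038 -0.0646  0.1445] F [-3.1 -0.2  5.3] M [ 0.11  0.62 -0.01] open 38.3
axes x,y,z
 [[ 0.972 -0.234 -0.001]
 [-0.001 -0.    -1.   ]
 [ 0.234  0.972 -0.   ]]
shift [1.7 0.  0. ]
level [ 0.0002  0.     -0.0009]
```

Call:
arm_command(
  deltas=[-0.3,-3,0,0,0,0,30,-0.3,-6,0,0,0,0,30,-0.3,-9,0,0,0,0,30,-0.3,-11,0,0,0,0,30,-0.3,-11,0,0,0,0,30],
)

```text
clock: 4.65
tool_pos: [0.5037, -0.0646, 0.1555]
orientation: [-0.702, 0.702, -0.083, 0.083]
wrist_force: [-1.1, 0.9, -2.2]
opening: 0.0388
```

```bash
python3 - <<'E'
from h import *
plan((.5055,-.065,.1555))
cv2.imwrite('pics/w5.png',imaging.capture('wrist'))
cv2.imwrite('pics/s5.png',cv2.resize(imaging.capture('side')[170:300,150:290],None,fx=4,fy=4))
E
```

```text
t 4.65 q [ 0.33  0.52 -0.36  1.92  0.26  0.76 -0.41] pos [ 0.5037 -0.0646  0.1555] F [-1.1  0.9 -2.2] M [0.07 0.33 0.04] open 38.8
axes x,y,z
 [[ 0.972 -0.234 -0.   ]
 [-0.     0.    -1.   ]
 [ 0.234  0.972 -0.   ]]
shift [ 1.8 -0.   0. ]
level [ 0.0001  0.     -0.0004]
```

View pics/s5.png

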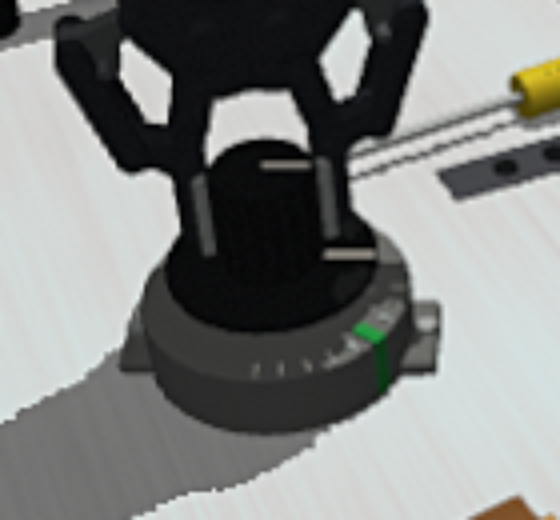

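Call:
arm_command(
  deltas=[0,-0.7,0,0,0,0,30,0,-1.4,0,0,0,0,30],
)

```text
clock: 5.0
tool_pos: [0.5037, -0.0646, 0.1558]
orientation: [0.702, -0.702, 0.083, -0.083]
wrist_force: [1.5, 0.6, -14.4]
opening: 0.0388
```

```bash
python3 - <<'E'
from h import *
plan((.5055,-.065,.1555))
E
```

```text
t 5.0 q [ 0.33  0.52 -0.36  1.91  0.26  0.76 -0.41] pos [ 0.5037 -0.0646  0.1558] F [  1.5   0.6 -14.4] M [ 0.08 -0.43 -0.04] open 38.8
axes x,y,z
 [[ 0.972 -0.234 -0.001]
 [-0.001  0.001 -1.   ]
 [ 0.234  0.972  0.   ]]
shift [1.8 0.3 0. ]
level [-0.0004 -0.     -0.0007]
```

Call:
arm_command(
  deltas=[0,1.2,0,0,0.05,0,30,0,1.2,0,0,0.15,0,30,0,1.2,0,0,0.25,0,30,0,1.2,0,0,0.35,0,30,0,1.2,0,0,0.45,0,30,0,1.2,0,0,0.55,0,30,0,1.2,0,0,0.62,0,30,0,1.2,0,0,0.62,0,30],
)

```text
clock: 6.0
tool_pos: [0.5038, -0.0646, 0.1556]
orientation: [-0.643, 0.644, -0.293, 0.293]
wrist_force: [-1.0, 0.2, -2.8]
opening: 0.0383
```

```bash
python3 - <<'E'
from h import *
plan((.5055,-.065,.1555))
cv2.imwrite('pics/s6.png',cv2.resize(imaging.capture('side')[170:300,150:290],None,fx=4,fy=4))
im=imaging.capture('wrist');cv2.imwrite('pics/w6.png',im)
E
```

```text
t 6.0 q [ 0.21  0.5  -0.18  1.92  0.13  0.74 -0.9 ] pos [ 0.5038 -0.0646  0.1556] F [-1.   0.2 -2.8] M [ 0.05  0.24 -0.07] open 38.3
axes x,y,z
 [[ 0.656 -0.755 -0.   ]
 [-0.    -0.    -1.   ]
 [ 0.755  0.656 -0.   ]]
shift [1.4 0.1 1. ]
level [ 0.0004  0.     -0.0001]
```

View pics/s6.png

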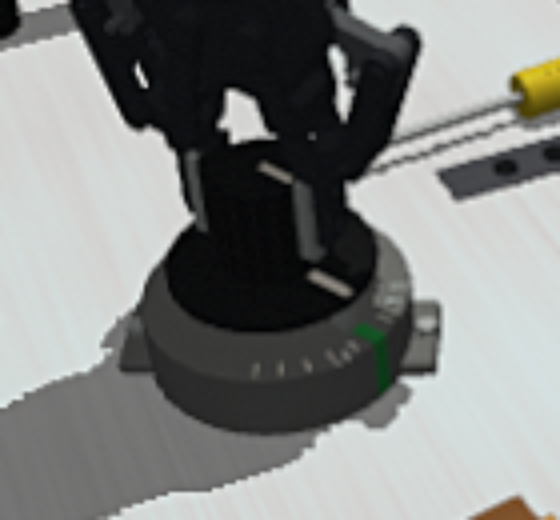

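View pics/w6.png

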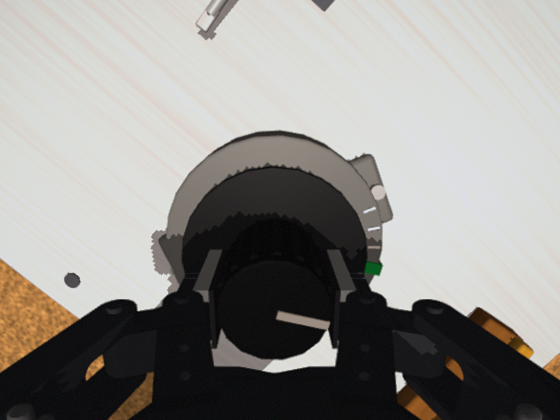

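```bash
python3 - <<'E'
from h import *
S=imaging.camera_info('side')
az=lambda v:np.degrees(np.arctan2(v[1],v[0]))
# pointer inner/outer, now
a=onz(S,(150+310/4,170+273/4),.146);b=onz(S,(150+350/4,170+294/4),.146)
g=onz(S,(150+360/4,170+325/4),.13);g2=onz(S,(150+377/4,170+336/4),.13)
print(az((b-a)[:2]),az((g2-g)[:2]))
a=onz(S,(170+246/4,195+175/4),.135);b0=onz(S,(170+299/4,195+175.5/4),.135);print(az((b0-a)[:2]))
# centre from side: midpoint of green/pointer consistent
for c in ((.504,-.067),(.504,-.0646),(.5055,-.065)): print(c,az(b[:2]-c),az(g2[:2]-c),az(b0[:2]-c))
E
```

```text
-63.658995828339364 -68.62295918371225
-27.85005126453339
(0.504, -0.067) -61.1881813977174 -60.56279634800796 -24.767025445091903
(0.504, -0.0646) -62.751087044159306 -61.82041127988717 -27.70205264856134
(0.5055, -0.065) -64.34411596021825 -63.05279870149181 -28.181050149057043
```

Call:
arm_command(
  deltas=[0,2,0,0,0,0,30,0,3,0,0,0,0,30,0,4,0,0,0,0,30,0,4.6,0,0,0,0,30,0,4.6,0,0,0,0,30],
)

```text
clock: 6.72
tool_pos: [0.5039, -0.0645, 0.1522]
orientation: [-0.643, 0.643, -0.293, 0.293]
wrist_force: [-5.5, 0.8, 8.9]
opening: 0.0387
```

```bash
python3 - <<'E'
from h import *
plan((.5055,-.065,.1555))
E
```

```text
t 6.725 q [ 0.21  0.5  -0.18  1.92  0.13  0.73 -0.91] pos [ 0.5039 -0.0645  0.1522] F [-5.5  0.8  8.9] M [-0.02  1.03 -0.06] open 38.7
axes x,y,z
 [[ 0.656 -0.755  0.   ]
 [ 0.    -0.    -1.   ]
 [ 0.755  0.656  0.   ]]
shift [ 1.4 -3.3  0.9]
level [-0.0001 -0.      0.0005]
```

Call:
arm_command(
  deltas=[0,0,0,0,0.025,0,30,0,0,0,0,0.05,0,30,0,0,0,0,0.075,0,30,0,0,0,0,0.1,0,30],
)

```text
clock: 7.22
tool_pos: [0.5039, -0.0646, 0.1514]
orientation: [-0.628, 0.628, -0.325, 0.325]
wrist_force: [-3.9, 1.0, 4.7]
opening: 0.0388
```

Call:
arm_command(
  deltas=[0,0,0,0,0.025,0,30,0,0,0,0,0.05,0,30,0,0,0,0,0.07,0,30],
)

```text
clock: 7.6
tool_pos: [0.5039, -0.0646, 0.1511]
orientation: [-0.616, 0.616, -0.347, 0.347]
wrist_force: [-3.4, 0.3, 4.5]
opening: 0.0385
```

```bash
python3 - <<'E'
from h import *
plan((.5055,-.065,.1555))
E
```

```text
t 7.6 q [ 0.17  0.5  -0.13  1.92  0.1   0.72 -1.04] pos [ 0.5039 -0.0646  0.1511] F [-3.4  0.3  4.5] M [0.05 0.8  0.14] open 38.5
axes x,y,z
 [[ 0.518 -0.856  0.   ]
 [-0.    -0.    -1.   ]
 [ 0.856  0.518 -0.   ]]
shift [ 1.2 -4.4  1.2]
level [ 0.0001 -0.      0.    ]
```

Call:
arm_command(
  deltas=[0,0,0,0,0.025,0,30,0,0,0,0,0.05,0,30,0,0,0,0,0.07,0,30],
)

```text
clock: 7.98
tool_pos: [0.5039, -0.0646, 0.1506]
orientation: [-0.603, 0.603, -0.369, 0.369]
wrist_force: [-2.9, 0.5, 0.4]
opening: 0.0389
```

```bash
python3 - <<'E'
from h import *
plan((.5055,-.065,.1555))
cv2.imwrite('pics/w7.png',imaging.capture('wrist'))
E
```

```text
t 7.975 q [ 0.16  0.5  -0.11  1.93  0.08  0.72 -1.1 ] pos [ 0.5039 -0.0646  0.1506] F [-2.9  0.5  0.4] M [0.08 0.54 0.08] open 38.9
axes x,y,z
 [[ 0.456 -0.89  -0.   ]
 [-0.     0.    -1.   ]
 [ 0.89   0.456 -0.   ]]
shift [ 1.1 -4.9  1.3]
level [ 0.0003  0.     -0.0003]
```

View pics/w7.png

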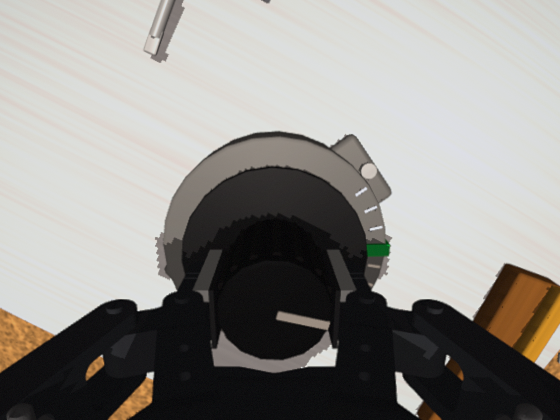

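Call:
arm_command(
  deltas=[0,0,0,0,0.02,0,30,0,0,0,0,0.04,0,30],
)

```text
clock: 8.28
tool_pos: [0.5039, -0.0647, 0.1506]
orientation: [-0.596, 0.596, -0.381, 0.38]
wrist_force: [-3.1, -0.3, -2.4]
opening: 0.0386
```

```bash
python3 - <<'E'
from h import *
plan((.5055,-.065,.1555))
E
```

```text
t 8.275 q [ 0.15  0.5  -0.1   1.93  0.07  0.72 -1.13] pos [ 0.5039 -0.0647  0.1506] F [-3.1 -0.3 -2.4] M [0.03 0.44 0.33] open 38.6
axes x,y,z
 [[ 0.421 -0.907 -0.   ]
 [-0.    -0.    -1.   ]
 [ 0.907  0.421 -0.   ]]
shift [ 1.  -4.9  1.3]
level [ 0.0002  0.     -0.    ]
```

Call:
arm_command(
  deltas=[0,0,0,0,0.03,0,30,0,0,0,0,0.03,0,30],
)

```text
clock: 8.52
tool_pos: [0.5039, -0.0646, 0.1506]
orientation: [-0.59, 0.591, -0.389, 0.389]
wrist_force: [-1.1, -1.1, -3.8]
opening: 0.0391
```

```bash
python3 - <<'E'
from h import *
plan((.5055,-.065,.1555))
cv2.imwrite('pics/w8.png',imaging.capture('wrist'))
E
```

```text
t 8.525 q [ 0.15  0.5  -0.09  1.93  0.07  0.72 -1.15] pos [ 0.5039 -0.0646  0.1506] F [-1.1 -1.1 -3.8] M [-0.09  0.27  0.64] open 39.1
axes x,y,z
 [[ 0.395 -0.919  0.   ]
 [-0.    -0.001 -1.   ]
 [ 0.919  0.395 -0.   ]]
shift [ 0.9 -4.9  1.3]
level [0.0004 0.     0.0004]
```

View pics/w8.png

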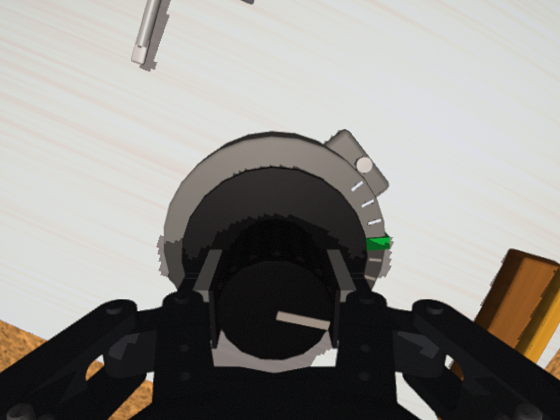

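Call:
arm_command(
  deltas=[0,0,0,0,-0.03,0,30,0,0,0,0,-0.06,0,30,0,1,0,0,-0.06,0,30,0,1.5,0,0,-0.06,0,30],
)

```text
clock: 9.07
tool_pos: [0.5039, -0.0646, 0.1498]
orientation: [0.602, -0.602, 0.372, -0.372]
wrist_force: [-3.8, 0.5, 1.2]
opening: 0.0386
```

```bash
python3 - <<'E'
from h import *
plan((.5055,-.065,.1448))
E
```

```text
t 9.075 q [ 0.16  0.5  -0.11  1.93  0.08  0.71 -1.1 ] pos [ 0.5039 -0.0646  0.1498] F [-3.8  0.5  1.2] M [ 0.11  0.73 -0.01] open 38.6
axes x,y,z
 [[ 0.448 -0.894 -0.   ]
 [ 0.     0.    -1.   ]
 [ 0.894  0.448  0.   ]]
shift [1.  5.  1.3]
level [-0.0002  0.     -0.0002]
```

Call:
arm_command(
  deltas=[0,0.5,0,0,0,0,30,0,1,0,0,0,0,30,0,1,0,0,0,0,30],
)

```text
clock: 9.45
tool_pos: [0.5039, -0.0646, 0.1484]
orientation: [-0.602, 0.602, -0.371, 0.371]
wrist_force: [-2.4, 0.0, 1.7]
opening: 0.0388
```

Call:
arm_command(
  deltas=[0,0.5,0,0,0,0,30,0,1,0,0,0,0,30,0,1,0,0,0,0,30],
)

```text
clock: 9.82
tool_pos: [0.5039, -0.0646, 0.1473]
orientation: [-0.602, 0.602, -0.371, 0.371]
wrist_force: [-2.3, 1.1, 0.2]
opening: 0.039
```

Call:
arm_command(
  deltas=[0,0.6,0,0,0,0,30,0,1.2,0,0,0,0,30,0,1.2,0,0,0,0,30],
)

```text
clock: 10.2
tool_pos: [0.5039, -0.0646, 0.1461]
orientation: [-0.602, 0.602, -0.371, 0.371]
wrist_force: [-3.9, 0.8, 0.3]
opening: 0.0388
```

Call:
arm_command(
  deltas=[0,0.6,0,0,0,0,30,0,1.2,0,0,0,0,30,0,1.2,0,0,0,0,30],
)

```text
clock: 10.58
tool_pos: [0.5039, -0.0646, 0.145]
orientation: [0.602, -0.602, 0.371, -0.371]
wrist_force: [-3.8, 0.5, 0.7]
opening: 0.0384
```

```bash
python3 - <<'E'
from h import *
plan((.5055,-.065,.1448))
S=imaging.capture('side');cv2.imwrite('pics/s9.png',cv2.resize(S[170:300,150:290],None,fx=4,fy=4))
E
```

```text
t 10.575 q [ 0.16  0.51 -0.11  1.93  0.08  0.7  -1.1 ] pos [ 0.5039 -0.0646  0.145 ] F [-3.8  0.5  0.7] M [ 0.14  0.74 -0.04] open 38.4
axes x,y,z
 [[ 0.448 -0.894 -0.   ]
 [-0.     0.    -1.   ]
 [ 0.894  0.448 -0.   ]]
shift [1.  0.2 1.2]
level [ 0.     -0.     -0.0001]
```

View pics/s9.png

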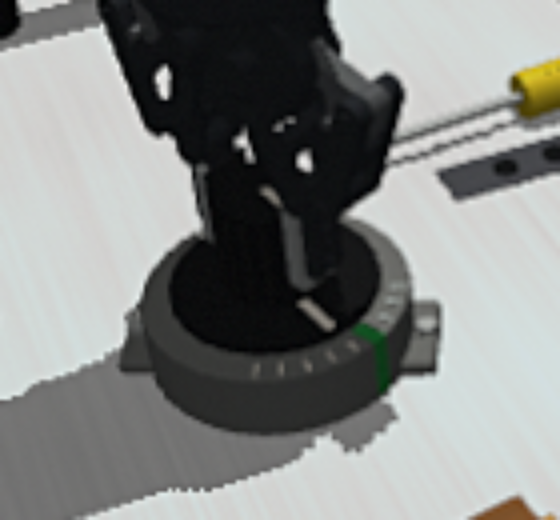

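Call:
arm_command(
  deltas=[0,0.5,0,0,0,0,30,0,1,0,0,0,0,30,0,1,0,0,0,0,30],
)

```text
clock: 11.0
tool_pos: [0.5039, -0.0647, 0.1445]
orientation: [0.602, -0.602, 0.371, -0.371]
wrist_force: [-5.1, 0.1, 4.6]
opening: 0.0387
```

Call:
arm_command(
  deltas=[0,0.5,0,0,0,0,30,0,1,0,0,0,0,30,0,1,0,0,0,0,30],
)

```text
clock: 11.38
tool_pos: [0.504, -0.0646, 0.1445]
orientation: [0.602, -0.602, 0.371, -0.372]
wrist_force: [-6.0, 0.7, 11.5]
opening: 0.0384
```

Call:
arm_command(
  deltas=[0,0.6,0,0,0,0,30,0,0.6,0,0,0,0,30,0,-0.5,0,0,0,0,30,0,-0.5,0,0,0,0,44,0,-0.5,0,0,0,0,60,0,-0.5,0,0,0,0,85,0,-0.5,0,0,0,0,85,0,-0.5,0,0,0,0,85],
)

```text
clock: 12.38
tool_pos: [0.5041, -0.0646, 0.1435]
orientation: [0.602, -0.602, 0.371, -0.371]
wrist_force: [-0.2, -0.4, 0.3]
opening: 0.0847
```

```bash
python3 - <<'E'
from h import *
plan((.5055,-.065,.1448))
S=imaging.capture('side');cv2.imwrite('pics/s10.png',cv2.resize(S[170:300,150:290],None,fx=4,fy=4))
E
```

```text
t 12.375 q [ 0.16  0.51 -0.11  1.93  0.08  0.7  -1.1 ] pos [ 0.5041 -0.0646  0.1435] F [-0.2 -0.4  0.3] M [-0.02 -0.01  0.03] open 84.7
axes x,y,z
 [[ 0.448 -0.894  0.   ]
 [ 0.     0.    -1.   ]
 [ 0.894  0.448  0.   ]]
shift [ 1.  -1.3  1.1]
level [-0.0003 -0.      0.0001]
```

View pics/s10.png

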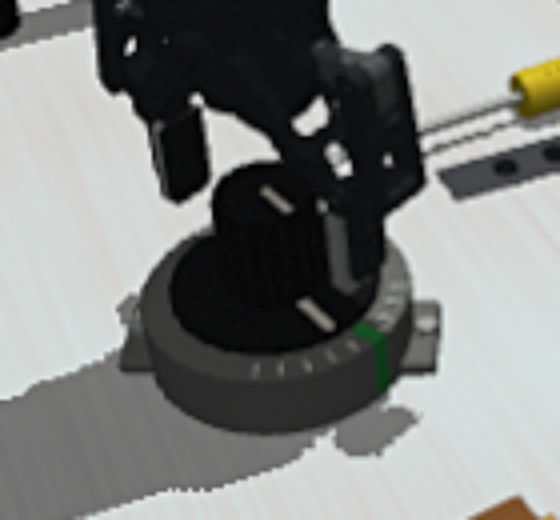

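Released; the skirt sits flush. Retreat upward and compare with the starting picture.

Call:
arm_command(
  deltas=[0,-20,0,0,0,0,85,0,-70,0,0,0,0,85,0,-120,0,0,0,0,85,0,-160,0,0,0,0,85,0,-160,0,0,0,0,85],
)

```text
clock: 13.05
tool_pos: [0.5059, -0.0647, 0.307]
orientation: [0.603, -0.6, 0.369, -0.374]
wrist_force: [-0.3, -0.5, -0.7]
opening: 0.0851
```

```bash
python3 - <<'E'
from h import *
plan((.5055,-.065,.1448))
S=imaging.capture('side');cv2.imwrite('pics/side11.png',S)
a=cv2.imread('pics/side0.png')[195:285,170:270];b=S[195:285,170:270]
cv2.imwrite('pics/z11.png',np.hstack([cv2.resize(a,(400,360),interpolation=2),cv2.resize(b,(400,360),interpolation=2)]))
W=imaging.capture('wrist');cv2.imwrite('pics/w11.png',W)
i=imaging.camera_info('side')
az=lambda v:np.degrees(np.arctan2(v[1],v[0]))
E
```

```text
t 13.05 q [ 0.17  0.32 -0.12  1.71  0.04  1.11 -1.07] pos [ 0.5059 -0.0647  0.307 ] F [-0.3 -0.5 -0.7] M [ 0.06  0.02 -0.06] open 85.1
axes x,y,z
 [[ 0.448 -0.894  0.004]
 [ 0.008 -0.001 -1.   ]
 [ 0.894  0.448  0.007]]
shift [ -0.7 162.2  -1.6]
level [-0.0071 -0.      0.0044]
```

View pics/z11.png

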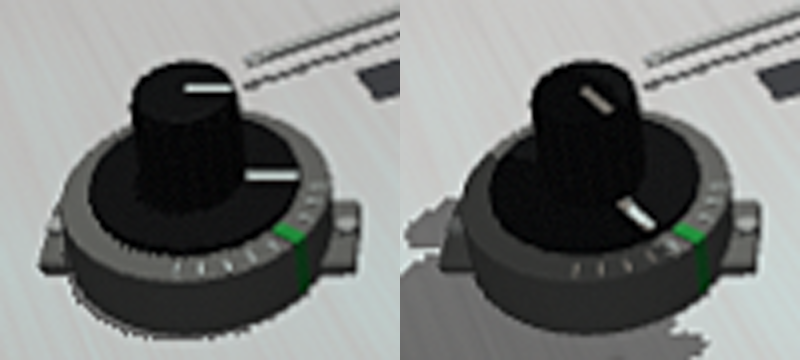

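View pics/side11.png

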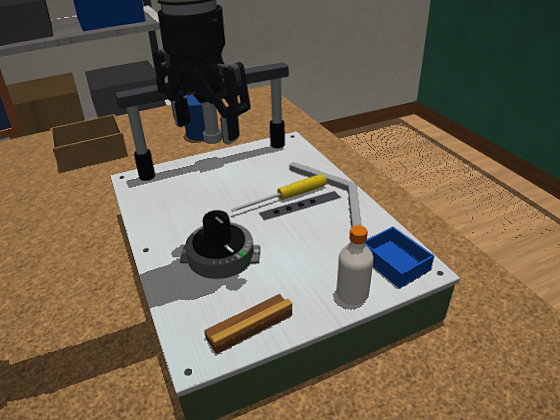

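```bash
python3 -c "
from rig import job_done
print(job_done())"
```

```text
the job is handed in; nothing more can be done
None
```

The knob is now locked at the new setting, and I handed the job in after about 13 s of robot time.

- **Pull and turn:** I pulled the knob up to its stop, where the force rose to about 14 N. I then turned it clockwise about 35.5° to the green line.
- **Finding the notch:** I let it down lightly onto the ring, with at most about 9 N, and kept turning. About 14° past the line the push-back fell to about 0 N. The twist then rose to 0.64 N m, so turning was blocked.
- **Pushing home:** I eased the turn back a little and pushed down. The force stayed at 2 N or less until about 0.5 mm short of home. It then bottomed out firmly at the tool's starting height (0.1445 m), and I opened the fingers.

**Last checks:**
- **Knob:** the side picture shows the knob top and skirt at the same height as at the start, with the pointer clockwise of the green line.
- **Bystanders:** by eye, the bottle, tray, offcut and screwdriver are where they were in that picture.
- **Gripper:** it is clear and open, with the force near zero.

**What didn't fully agree:**
- **Drag:** the 2.5 N drag barely showed on the way down.
- **Push-back:** it had already dropped from 9 to 4.5 N while turning, before the notch. I took the blocked turning and the free travel home as the deciding signs.
- **Lock not re-tested:** I did not try to twist the knob again once it was home.

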